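# Load the culture dishes into their incubator carriers

## Task

Four closed culture dishes stand scattered over the bench between the screw-cap pots: a large round one, a small round one, a square one and an oblong one. Put each dish into the incubator carrier of its own shape and size, right way up and flat on the floor inside the kerb, set down rather than dropped, and let go of it. Leave the screw-cap pots standing where they are.

Things in the scene. Friction and masses are not known exactly. Their poses are not given: they have to be found in the camera images.
- dish_large_center (a point): a closed, shallow culture dish of clear plastic with an amber layer of set agar showing through, lid on top: the large round one, 62 mm in diameter, 24 mm high, standing flat on the bench; the point is its centre, 12 mm above its underside, z up
- dish_small_center (a point): a closed, shallow culture dish of clear plastic with an amber layer of set agar showing through, lid on top: the small round one, 40 mm in diameter, 24 mm high, standing flat on the bench; the point is its centre, 12 mm above its underside, z up
- dish_square_center (a point): a closed, shallow culture dish of clear plastic with an amber layer of set agar showing through, lid on top: the square one, 54 x 54 mm, 24 mm high, standing flat on the bench; the point is its centre, 12 mm above its underside, z up, x and y along its sides
- dish_oblong_center (a point): a closed, shallow culture dish of clear plastic with an amber layer of set agar showing through, lid on top: the oblong one, 76 mm long (its x axis) and 36 mm wide (its y axis), 24 mm high, standing flat on the bench; the point is its centre, 12 mm above its underside, z up
- carrier_large: a low fixed incubator carrier: a dark metal plate with a bright raised kerb all round, round, 78 mm across inside the kerb, 88 mm outside: the place of the large round dish. Floor, where the dish stands, 3 mm above the bench; kerb 5 mm wide, its top 6 mm above the bench. Origin: centre of its underside, at bench height, z up. 8 mm of play all round
- carrier_small: a low fixed incubator carrier: a dark metal plate with a bright raised kerb all round, round, 56 mm across inside the kerb, 66 mm outside: the place of the small round dish. Floor, where the dish stands, 3 mm above the bench; kerb 5 mm wide, its top 6 mm above the bench. Origin: centre of its underside, at bench height, z up. 8 mm of play all round
- carrier_square: a low fixed incubator carrier: a dark metal plate with a bright raised kerb all round, square, 70 x 70 mm inside the kerb, 80 x 80 mm outside: the place of the square dish, sides parallel to the kerb. Floor, where the dish stands, 3 mm above the bench; kerb 5 mm wide, its top 6 mm above the bench. Origin: centre of its underside, at bench height, z up, x and y along its sides. 8 mm of play all round
- carrier_oblong: a low fixed incubator carrier: a dark metal plate with a bright raised kerb all round, oblong, inside the kerb 92 mm (its x axis) by 52 mm (its y axis), outside 102 x 62 mm: the place of the oblong dish, long sides parallel. Floor, where the dish stands, 3 mm above the bench; kerb 5 mm wide, its top 6 mm above the bench. Origin: centre of its underside, at bench height, z up. 8 mm of play all round
- pot_a_center (a point): a tall white screw-cap pot with a ribbed grey cap, 48 mm across the cap and 58 mm high, loose on the bench; a bystander that stays where it stands. The point is its centre, 29 mm above the bench
- pot_b_center (a point): a tall white screw-cap pot with a ribbed grey cap, 48 mm across the cap and 58 mm high, loose on the bench; a bystander that stays where it stands. The point is its centre, 29 mm above the bench
Things that resemble listed ones, but are neither listed nor needed, are in the scene too. What is shaped like the part that bears dish_oblong_center but blue, green or red is not meant.

How it is judged:
By the outcome, as a careful person would: the job done as asked, in the order asked, and still so for the second after the job is handed in, with the robot touching nothing.
It also fails if it takes over 112 s, if anything falls off the work surface, if the arm or the gripper's body presses on something with over 40 N, if the wrist force passes 120 N, or if a joint passes its speed limit or range.

## Robot

A 6-joint arm with a two-finger parallel gripper is mounted at the origin on the work surface. World frame = base frame: x ahead of the robot, y to its left, z up, the work surface at z = 0. Lengths are in mm, angles in rad, forces in N, time in s.
With the tool pointing down it reaches from about 300 to 750 mm from the base axis. Payload 8.5 kg.
Tool frame: the origin (TCP) lies midway between the tips of the shut fingers; the grasp point (between the pads) lies 19 mm behind it; z points along the fingers, x is the direction in which the jaws open and shut, and the axes are right-handed (so a half turn about z gives the same grasp; the last joint's range is limited). The gripper opens to 85 mm and grips with 20 to 120 N. Pads are 22 mm wide; open, the fingers measure 114 mm over their backs; the gripper's body (76 mm by 85 mm) begins 54 mm behind the grasp point. The pads swing forward as they close: fully open they stand 13 mm farther back than shut.
Start: joints at [0.888, 0.381, 1.297, -0, 1.464, -0.215], TCP at [247.997, 490.895, 231.322] pointing down, gripper open.
Joint ranges: [-3.11, 3.11], [-0.89, 2.33], [0.22, 2.48], [-1.42, 4.56], [0.17, 2.85], [-2.88, 2.88]. Speed limits (rad/s): [2.39, 2.39, 3.14, 3.14, 3.14, 3.14].

## Interface

Orientations are given as a unit quaternion [w, x, y, z].
In Python, from cell import env, fingers, ik, cams, models gives the robot as it stands. Calls block until the motion is done:
- env.movep(position, orientation): joint-space move of the TCP to a pose.
- env.servo_line(position, rotation=None, speed=150, max_force=None): straight line of the TCP; rotation=None keeps the orientation; speed is the mean speed in mm/s. With max_force (N) it stops when the force on the tool has changed by that much, and returns True; else False.
- env.movej(angles): joint-space move.
- fingers.ungrasp() and fingers.grab(effort=None): open the fingers fully, or close them until they stop; effort is the grip in N (None keeps the last).
- env.sleep(seconds).
- ik(position, orientation): joint angles nearest the present ones, or None.
- cams.capture(name): name is "scene" or "side" or "wrist"; returns a dict with "frame" (480x640x3 uint8, red, green, blue), "intrinsics" (3x3 intrinsics, pixels), "R" (3x3) and "t" (3): a world point X has camera coordinates R X + t; the wrist camera has in their place "hand_eye" (4x4, takes a point from camera to tool coordinates, whose origin is the TCP and whose axes are the tool frame's). Camera axes: x right, y down, z forward; pixel columns grow to the right and rows downward; lengths in mm; the calibration is good to about 2 mm. A picture is of the moment at which its call begins: read the wrist's pose just before it. There is no depth.
A pose or a line that the arm cannot do raises env.PlanningError and nothing moves.
- env.job_done(): hands the job in, once; it reports no verdict.
Trained networks look in the newest picture that a camera, given by its name, has taken for a name from the list of things; names that differ only in an ending like _2 or _b are one class to them, and where a whole thing is asked for, a point or a joint stands for the part that bears it (a point fixed in the world has none). Each returns a list of dicts, best first, with "p" (0 to 1); they miss things now and then, are a little off and sometimes report something else, mostly with a low value. They report only what shows in the picture. A call takes as long as a camera call. They do not tell look-alikes from the thing itself.
- models.find_in(camera, name): "location" ([column, row] in pixels, amid what is visible of it).
- models.cut_out(camera, name): "region" (480x640 bool, what is visible of it) and "location" ([column, row] in pixels, amid what is visible of it).
Readings, each from a call of its own:
- env.get_clock(): time.
- env.get_qpos(): joint angles.
- env.get_joint_velocities(): joint speeds.
- env.get_tau(): joint torques, N m.
- env.get_tool_pos(): TCP position.
- env.get_eef_rot(): TCP orientation.
- env.get_wrist_force(): force on the tool from outside, world axes, zero at the start.
- env.get_moment(): the same for the moment, N m.
- env.get_opening(): opening from 0.0 (shut) to 1.0 (fully open).
Only numpy, scipy, OpenCV 4.12 (cv2) and the standard library are available. Lean on these libraries where they do the work, as an engineer would, in place of code of your own. Each camera call takes 0.05 s, during which the arm holds its last target.

## Working session

There is one attempt and no reset: what is moved stays moved. The work goes in short steps, each a Python script; the robot and the scene stay as the last script left them, time stands still between calls to the robot, and variables do not carry over. Pictures are saved under pics/ and viewed, and the job is handed in when it is done.

```bash
ls; mkdir -p pics; python3 - <<'E'
from cell import env,fingers,ik,cams,models
import cv2,numpy as np
for n in ["scene","side","wrist"]:
    c=cams.capture(n); cv2.imwrite(f"pics/{n}0.png",c["frame"][:,:,::-1])
    print(n,c["intrinsics"].tolist()); 
    if "R" in c: print(np.round(-c["R"].T@c["t"],1),c["R"].round(3).tolist())
    else: print(c["hand_eye"].round(4).tolist())
print(env.get_clock(),env.get_eef_rot())
E
```

```text
pics
scene [[440.1830860353825, 0.0, 328.554379362631], [0.0, 440.1830860353825, 241.31641425502292], [0.0, 0.0, 1.0]]
[1078.  -219.3  791.8] [[0.341, 0.94, 0.011], [0.723, -0.255, -0.642], [-0.6, 0.226, -0.767]]
side [[584.1265155107319, 0.0, 321.4110458562034], [0.0, 584.1265155107319, 254.13054576322685], [0.0, 0.0, 1.0]]
[-191.8 -767.6 1126.7] [[0.741, -0.672, -0.001], [-0.479, -0.527, -0.702], [0.471, 0.52, -0.712]]
wrist [[385.30770672589415, 0.0, 310.59905203401416], [0.0, 385.30770672589415, 239.7780820339932], [0.0, 0.0, 1.0]]
[[1.0, -0.0003, -0.0009, 0.0419], [0.0005, 0.961, 0.2767, -69.7611], [0.0008, -0.2767, 0.961, -142.9575], [0.0, 0.0, 0.0, 1.0]]
0.15 [ 1.95777316e-04  8.51740598e-01  5.23963393e-01 -5.28412810e-04]
```

View pics/scene0.png

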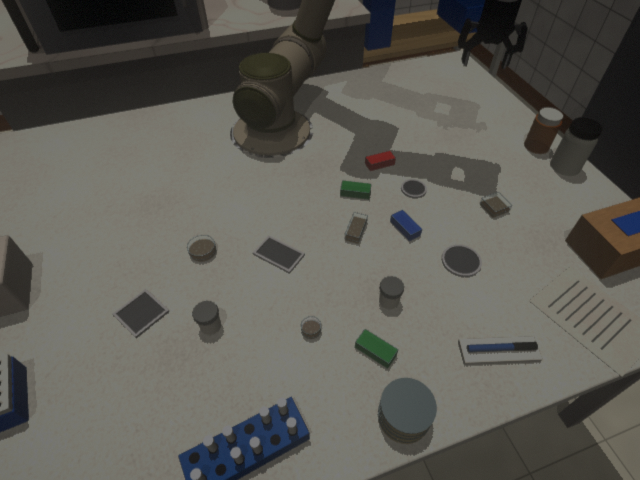

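View pics/side0.png

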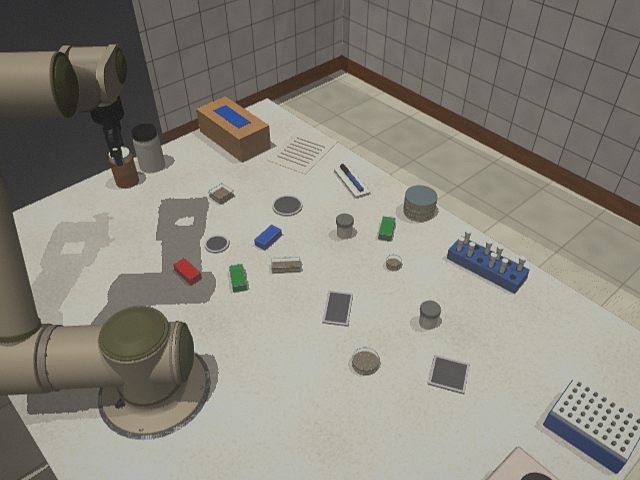

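View pics/wrist0.png

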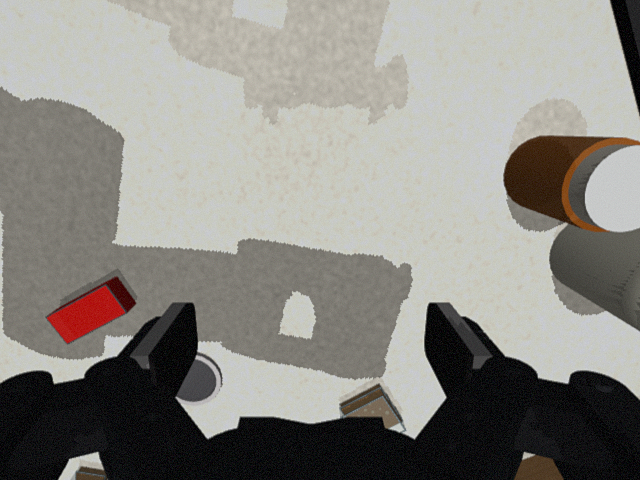

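Candidates in the scene image:
- **Dishes:** large (202,246), small (311,326), oblong (357,227), square (495,204).
- **Look-alikes of the oblong:** red (380,160), green (356,189), green (377,347) and blue (406,225) blocks. These are excluded by colour.
- **Carriers:** large (461,260), small (413,187), square (140,312), oblong (279,253).
- **Pots:** (391,290), (206,315).

Next I triangulate.

```bash
cat > h.py <<'E'
from cell import env,fingers,ik,cams,models
import cv2,numpy as np
from scipy.spatial.transform import Rotation as Ro
def cam(n):
    if n=="wrist":
        p=np.array(env.get_tool_pos());q=np.array(env.get_eef_rot())
    c=cams.capture(n);K=c["intrinsics"]
    if n=="wrist":
        T=np.eye(4);T[:3,:3]=Ro.from_quat(q[[1,2,3,0]]).as_matrix();T[:3,3]=p
        M=np.linalg.inv(T@c["hand_eye"]);R,t=M[:3,:3],M[:3,3]
    else: R,t=np.array(c["R"]),np.array(c["t"])
    return dict(K=K,R=R,t=t,img=c["frame"])
def ray(c,px):
    px=np.atleast_2d(px);d=np.c_[px,np.ones(len(px))]@np.linalg.inv(c["K"]).T@c["R"]
    return -c["R"].T@c["t"],d
def onz(c,px,z):
    o,d=ray(c,px);return (o+d*((z-o[2])/d[:,2])[:,None])
def proj(c,X):
    x=(np.atleast_2d(X)@c["R"].T+c["t"])@c["K"].T;return x[:,:2]/x[:,2:]
def tri(c1,p1,c2,p2):
    P=[c["K"]@np.c_[c["R"],c["t"]] for c in(c1,c2)]
    X=cv2.triangulatePoints(P[0],P[1],np.array(p1,float).reshape(2,1),np.array(p2,float).reshape(2,1))
    X=(X[:3]/X[3]).ravel();e=max(np.linalg.norm(proj(c,X)-p) for c,p in((c1,p1),(c2,p2)));return X,e
def down(yaw):  # tool x at angle yaw, z down -> [w,x,y,z]
    return np.array([0,np.cos(yaw/2),np.sin(yaw/2),0])
NAMES=["dish_large_center","dish_small_center","dish_square_center","dish_oblong_center","carrier_large","carrier_small","carrier_square","carrier_oblong","pot_a_center"]
E
python3 - <<'E'
from h import *
a=cam("scene");b=cam("side")
for n in NAMES:
    A=models.cut_out("scene",n);B=models.cut_out("side",n)
    print(n)
    for x in A: print("  scene",np.round(x["location"]),round(x["p"],2),x["region"].sum())
    for x in B: print("  side",np.round(x["location"]),round(x["p"],2),x["region"].sum())
    for x in A[:3]:
      for y in B[:3]:
        X,e=tri(a,x["location"],b,y["location"])
        if e<4: print("   ",X.round(1),round(e,1))
print(env.get_clock())
E
```

```text
dish_large_center
  scene [199. 248.] 0.9 605
  scene [311. 327.] 0.49 420
  scene [497. 203.] 0.45 497
  side [366. 362.] 0.61 655
    [ 390.1 -275.    13.1] 0.5
dish_small_center
  scene [314. 328.] 0.59 397
  side [392. 262.] 0.65 202
    [666.4 -95.3   7.4] 1.4
dish_square_center
  scene [498. 202.] 0.74 551
  scene [358. 228.] 0.35 538
  side [220. 197.] 0.86 363
  side [282. 265.] 0.4 486
    [447.   92.    5.3] 0.4
dish_oblong_center
  scene [354. 228.] 0.78 519
  scene [382. 159.] 0.71 441
  scene [357. 187.] 0.63 509
  scene [404. 222.] 0.58 580
  scene [377. 348.] 0.57 984
  side [265. 236.] 0.91 445
  side [241. 276.] 0.85 345
  side [286. 265.] 0.81 433
  side [388. 229.] 0.79 343
  side [189. 274.] 0.64 405
    [449.2  82.   10.5] 0.5
    [335.7 129.   20. ] 3.4
carrier_large
  scene [311. 328.] 0.67 412
  scene [462. 260.] 0.61 1035
  scene [198. 251.] 0.23 633
  side [291. 205.] 0.85 500
    [621.  266.6   8.9] 4.0
carrier_small
  scene [411. 188.] 0.77 379
  side [390. 263.] 0.59 219
carrier_square
  scene [139. 311.] 0.79 1438
  side [447. 377.] 0.98 1161
    [ 502.5 -419.1   -2.3] 0.5
carrier_oblong
  scene [277. 253.] 0.77 1027
  side [336. 311.] 0.56 842
    [ 449.3 -110.4   -3.8] 0.6
pot_a_center
  scene [207. 316.] 0.59 687
  side [429. 313.] 0.72 482
    [ 587.6 -287.4   36.3] 1.4
1.15
```

```bash
python3 - <<'E'
from h import *
a=cam("scene");b=cam("side")
for n,p,q in [("dL",(202,247),(366,361)),("dS",(311,327),(393,262)),("dSq",(496,204),(221,194)),("dO",(357,228),(286,265)),
 ("cL",(461,260),(287,205)),("cS",(413,187),(216,243)),("cSq",(140,312),(449,373)),("cO",(279,253),(338,307)),("potA",(391,292),(344,226)),("potB",(206,317),(429,315)),("red",(380,160),(187,271)),("green",(356,189),(238,277)),("blue",(406,225),(268,237)),("green2",(377,348),(388,228))]:
    X,e=tri(a,p,b,q);print(n,X.round(0),round(e,1))
E
```

```text
dL [ 391. -271.   13.] 2.1
dS [ 666. -100.   13.] 1.4
dSq [495. 441.  11.] 2.2
dO [452.  85.   9.] 1.8
cL [614. 274.   3.] 1.2
cS [365. 280.   6.] 0.9
cSq [ 511. -417.    4.] 1.0
cO [ 458. -108.    4.] 1.6
potA [655.  76.  30.] 2.1
potB [ 586. -290.   32.] 1.1
red [245. 239.  13.] 1.1
green [331. 132.  14.] 1.5
blue [483. 199.  11.] 1.5
green2 [753.   1.  13.] 3.1
```

```bash
python3 - <<'E'
from h import *
import pickle
V=[]
for i,(x,y) in enumerate([(450,360),(540,230),(520,60),(520,-90),(480,-260),(500,-380)]):
    try: env.movep([x,y,260],down(0.0))
    except env.PlanningError as e: print(i,e);continue
    env.sleep(0.15)
    c=cam("wrist");c["i"]=i;V.append(c);cv2.imwrite(f"pics/w{i}.png",c["img"][:,:,::-1])
    print(i,env.get_clock(),env.get_qpos().round(2) if hasattr(env.get_qpos(),'round') else env.get_qpos())
pickle.dump(V,open("V.pkl","wb"))
for k in range(0,len(V),2):
    cv2.imwrite(f"pics/p{k}.png",np.vstack([cv2.resize(v["img"],(400,300)) for v in V[k:k+2]])[:,:,::-1])
E
```

```text
0 2.4083 [0.47 0.41 1.17 0.   1.56 0.47]
1 3.2833 [0.2  0.43 1.14 0.   1.58 0.2 ]
2 4.2 [-0.11  0.31  1.31  0.    1.51 -0.11]
3 5.05 [-0.39  0.32  1.3   0.    1.52 -0.4 ]
4 5.9833 [-0.71  0.35  1.25  0.    1.53 -0.71]
5 6.7417 [-0.84  0.51  1.01  0.    1.63 -0.84]
```

View pics/w0.png

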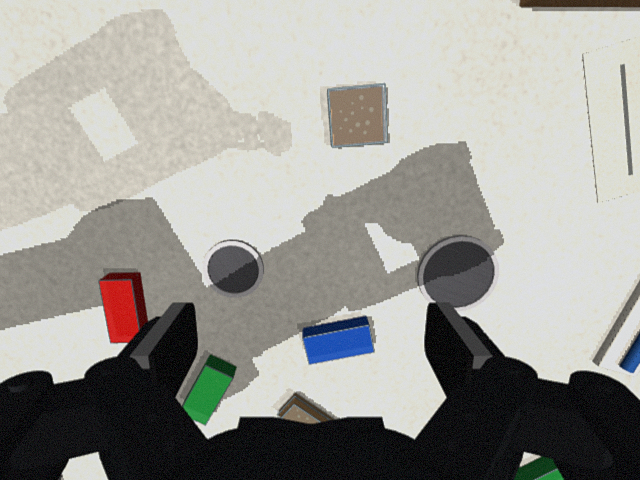

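View pics/w1.png

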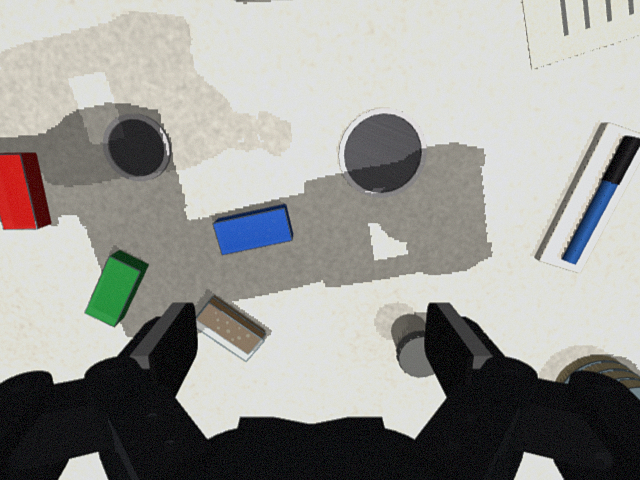

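View pics/w3.png

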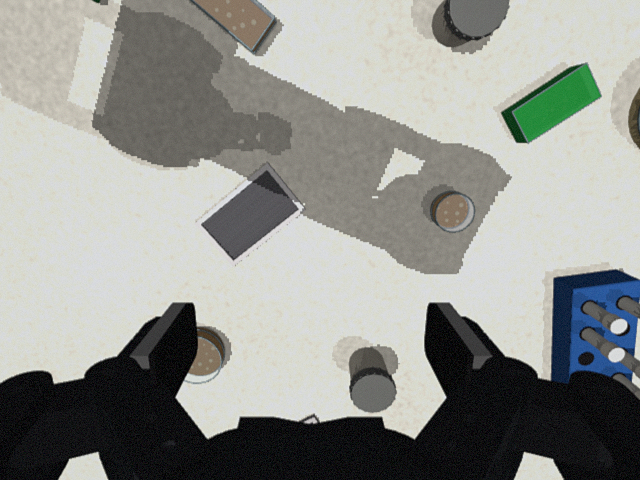

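View pics/w4.png

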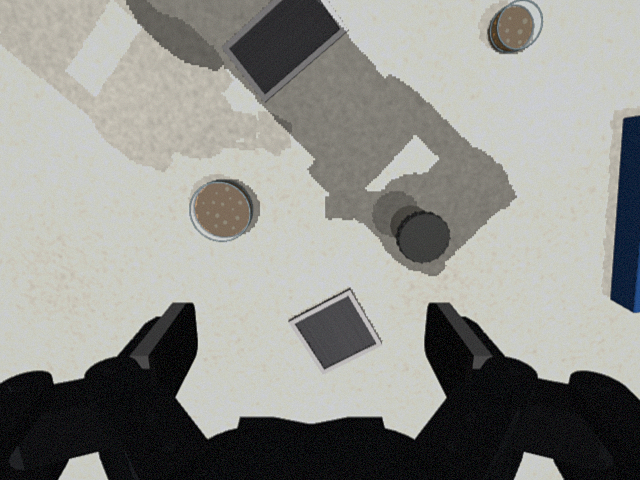

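View pics/w2.png

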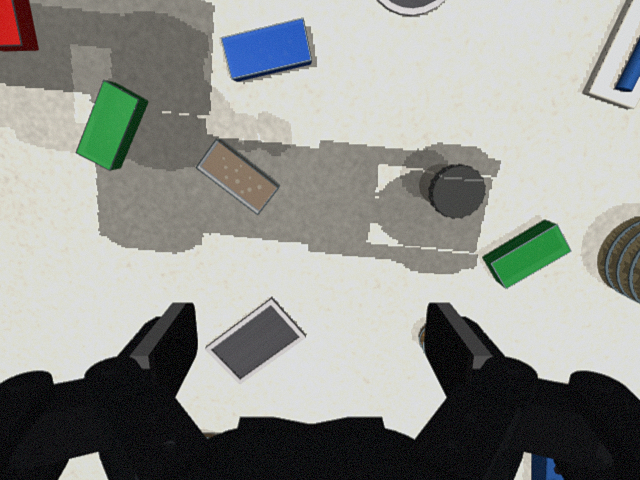

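View pics/w5.png

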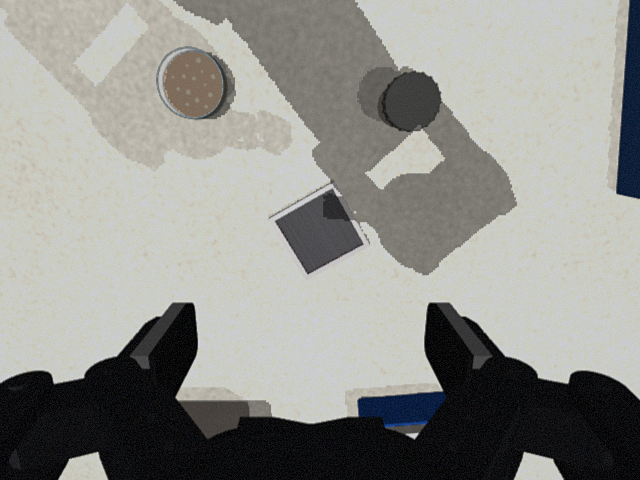

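```bash
cat > meas.py <<'E'
from h import *
import itertools
EST=dict(dL=(391,-271,13),dS=(666,-100,13),dSq=(495,441,11),dO=(452,85,9),cL=(614,274,3),cS=(365,280,3),cSq=(511,-417,3),cO=(458,-108,3))
def seg(v,k,est):
    p=proj(v,est)[0]
    if not(15<p[0]<625 and 15<p[1]<400):return None
    im=cv2.GaussianBlur(v["img"],(3,3),0).astype(int)
    if k[0]=="d": m=(im[:,:,0]-im[:,:,2]>18)
    else: m=(im.max(2)<105)&(im.max(2)-im.min(2)<30)
    m=m.astype(np.uint8)
    m=cv2.morphologyEx(m,cv2.MORPH_CLOSE,np.ones((5,5),np.uint8)) if k[0]=="d" else m
    m=cv2.morphologyEx(m,cv2.MORPH_OPEN,np.ones((5,5),np.uint8))
    n,L,S,C=cv2.connectedComponentsWithStats(m)
    b=[(np.linalg.norm(C[i]-p),i) for i in range(1,n) if S[i,4]>250]
    if not b:return None
    d,i=min(b)
    x,y,w,h,ar=S[i]
    if d>30 or x<=1 or y<=1 or x+w>=639 or y+h>345 or ar>12000:return None
    cs,_=cv2.findContours((L==i).astype(np.uint8),cv2.RETR_EXTERNAL,cv2.CHAIN_APPROX_NONE)
    return max(cs,key=cv2.contourArea)[:,0,:].astype(float)
def describe(v,k,ct,z):
    X=onz(v,ct,z)[:,:2].astype(np.float32)
    if k in("dSq","dO","cSq","cO"):
        (c,(w,h),a)=cv2.minAreaRect(X)
        if w<h: w,h,a=h,w,a+90
        return c,(round(w,1),round(h,1)),round((a+90)%180-90,1)
    c,r,a=cv2.fitEllipse(X);return c,(round(r[1],1),round(r[0],1)),0
E
python3 - <<'E'
from meas import *
import pickle
V=pickle.load(open("V.pkl","rb"))
for k,e in EST.items():
    R=[]
    for v in V:
        ct=seg(v,k,e)
        if ct is None: continue
        z=20 if k[0]=="d" else 3
        c,s,a=describe(v,k,ct,z);pc=proj(v,[c[0],c[1],z])[0]
        R.append((v,pc));print(k,v["i"],pc.round(0),"z",z,np.round(c,1),s,a)
    for (v1,p1),(v2,p2) in itertools.combinations(R,2):
        X,er=tri(v1,p1,v2,p2);print("   tri",v1["i"],v2["i"],X.round(1),round(er,1))
E
```

```text
dL 4 [221. 210.] z 20 [ 390.7 -267.8] (55.3, 52.0) 0
dL 5 [192.  84.] z 20 [ 391.  -269.5] (55.1, 52.5) 0
   tri 4 5 [ 389.4 -269.    14.6] 0.0
dS 3 [450. 210.] z 20 [661.5 -97.5] (35.0, 32.8) 0
dS 4 [511.  28.] z 20 [ 660.2 -102. ] (35.1, 33.3) 0
   tri 3 4 [665.3 -99.6   9.4] 0.1
dSq 0 [356. 116.] z 20 [492.4 442.3] (48.5, 48.3) -85.0
dO 2 [239. 177.] z 20 [449.7  85.9] (69.8, 28.8) -38.7
cL 1 [383. 154.] z 3 [612.9 276.1] (76.9, 76.8) 0
cS 0 [233. 270.] z 3 [363.7 280.2] (55.3, 54.4) 0
cS 1 [136. 147.] z 3 [363.2 282.8] (65.4, 61.5) 0
   tri 0 1 [365.4 282.8   8.9] 0.5
cSq 5 [320. 232.] z 3 [ 510.5 -415.8] (70.7, 69.0) 29.9
cO 3 [249. 216.] z 3 [ 455.3 -107.4] (92.6, 52.2) 38.6
```

```bash
cat > act.py <<'E'
from meas import *
import sys
def near(yaw,ref=0.0):
    while yaw-ref>np.pi/2: yaw-=np.pi
    while yaw-ref<-np.pi/2: yaw+=np.pi
    return yaw
def hover(k,est,yaw,tag,zt=150):
    env.movep([est[0],est[1],zt],down(yaw)); env.sleep(0.1)
    v=cam("wrist"); cv2.imwrite(f"pics/{tag}.png",v["img"][:,:,::-1])
    z=12 if k[0]=="d" else 3
    ct=seg(v,k,(est[0],est[1],z))
    if ct is None: print("no seg",k,proj(v,(est[0],est[1],z)));return v,None
    r=describe(v,k,ct,z);print(k,np.round(r[0],1),r[1:],"clock",round(env.get_clock(),2));return v,r
E
python3 - <<'E'
from act import *
import pickle
V=pickle.load(open("V.pkl","rb"))
k="dL";est=(390,-269)
v,r=hover(k,est,np.pi/4*0,"hL")
z=12;c=r[0];p=proj(v,[*c,z])[0]
for u in V:
    ct=seg(u,k,(*est,12))
    if ct is not None:
        cc=describe(u,k,ct,12)[0];X,e=tri(v,p,u,proj(u,[*cc,12])[0]);print(X.round(1),round(e,1))
E
```

```text
dL [ 389.5 -269.1] ((57.1, 55.0), 0) clock 7.67
[ 389.5 -268.7   14.5] 0.3
[ 389.4 -268.8   13.8] 0.2
```

View pics/hL.png

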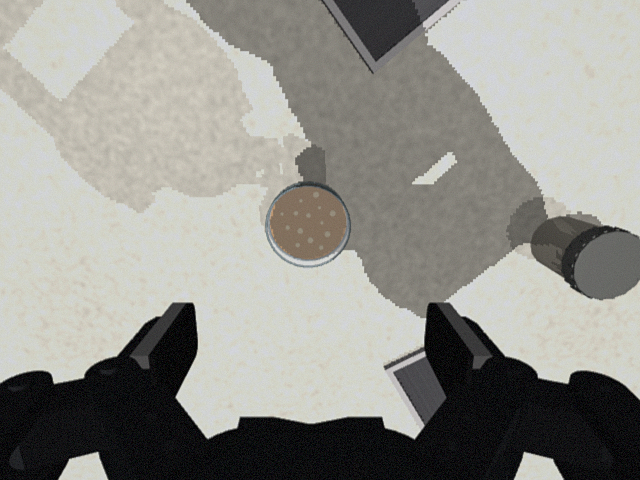

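The crop shows the clear round dish with its agar at (309,223). The agar stands about 14 mm up and measures about 57 mm across, so this is the large dish. I'll pick it and place it in carrier_large.

```bash
cat >> act.py <<'E'
def pick(c,yaw,zg,grip=30):
    env.servo_line([c[0],c[1],zg+25],rotation=down(yaw),speed=150)
    hit=env.servo_line([c[0],c[1],zg],speed=70,max_force=15)
    fingers.grab(grip); env.sleep(0.2)
    o=env.get_opening(); print("hit",hit,"opening",round(o,3),"tcp",np.round(env.get_tool_pos(),1),"F",np.round(env.get_wrist_force(),1))
    env.servo_line([c[0],c[1],zg+15],speed=80); env.servo_line([c[0],c[1],140],speed=200)
    print("opening lifted",round(env.get_opening(),3),"clock",round(env.get_clock(),2))
def place(c,yaw,zg):
    env.movep([c[0],c[1],140],down(yaw))
    env.servo_line([c[0],c[1],zg+18],speed=200); env.sleep(.15)
    hit=env.servo_line([c[0],c[1],zg],speed=25,max_force=4)
    print("touch",hit,"tcp",np.round(env.get_tool_pos(),1),"zg",zg)
    fingers.ungrasp(); env.sleep(0.15)
    env.servo_line([c[0],c[1],zg+60],speed=150)
    env.servo_line([c[0],c[1],150],speed=200);print("clock",round(env.get_clock(),2))
def lookwrist(tag):
    env.sleep(.1);v=cam("wrist");cv2.imwrite(f"pics/{tag}.png",v["img"][:,:,::-1]);return v
E
python3 - <<'E'
from act import *
pick((389.5,-269),0.0,2)
lookwrist("gL")
E
```

```text
hit False opening 0.713 tcp [ 389.7 -269.2    2.7] F [-0.8  0.1  4.9]
opening lifted 0.714 clock 10.81
```

View pics/gL.png

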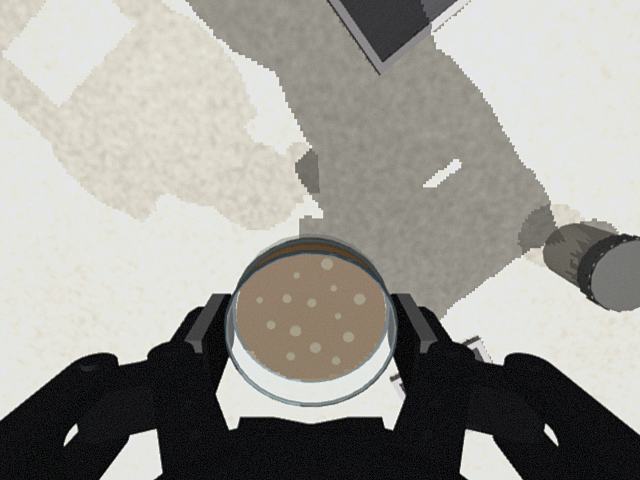

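```bash
python3 - <<'E'
from act import *
place((613,276),0.0,4)
v=lookwrist("rL")
E
```

```text
touch True tcp [612.8 276.    5.7] zg 4
clock 16.23
```

View pics/rL.png

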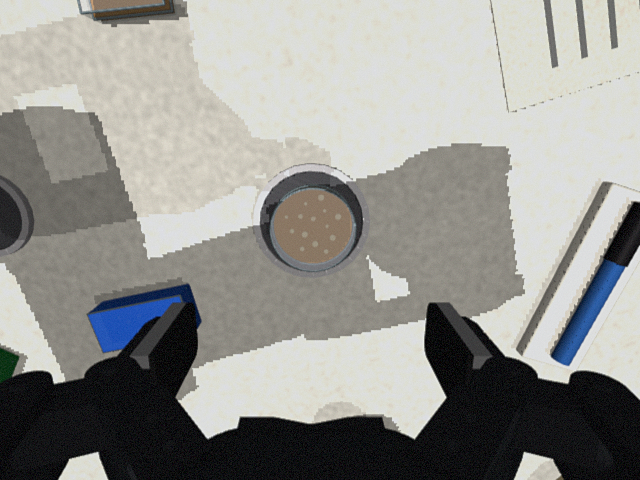

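The dish touched at TCP 5.7 mm, which is 3 mm above where it stood on the bench, so it is on the floor of carrier_large. I'll check how well it is centred, then hover over the square dish.

```bash
python3 - <<'E'
from act import *
v=cam("wrist")
ct=seg(v,"dL",(613,276,17));print(np.round(describe(v,"dL",ct,17)[0],1))
hover("dSq",(493,441),np.deg2rad(5),"hSq",170)
E
```

```text
[613.2 276.5]
dSq [493.1 442.2] ((49.6, 47.5), 5.7) clock 17.42
```

View pics/hSq.png

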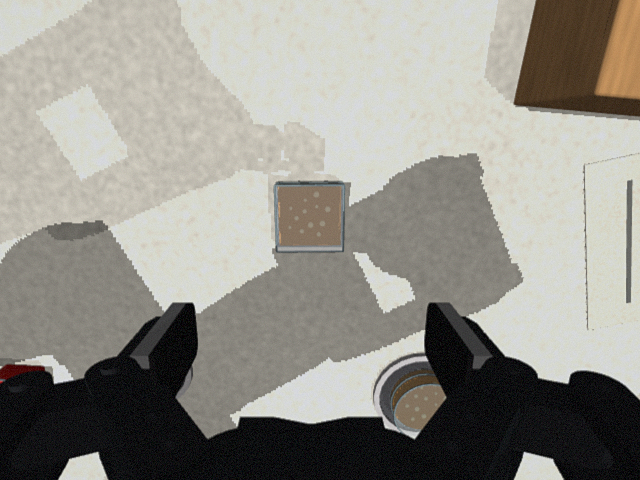

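The square dish is at (310,216), aligned with the jaws. Large dish is centred within 1 mm of its carrier. Next I pick the square dish and place it.

```bash
python3 - <<'E'
from act import *
pick((493,442),np.deg2rad(5.4),3)
if env.get_opening()>0.5:
    place((510.5,-416),np.deg2rad(29.9),5)
    v=lookwrist("rSq")
    ct=seg(v,"dSq",(510,-416,17));print(describe(v,"dSq",ct,17))
E
```

```text
hit False opening 0.624 tcp [493.2 442.2   3.5] F [-0.   0.4  5.3]
opening lifted 0.627 clock 20.73
touch True tcp [ 510.3 -415.8    6.5] zg 5
clock 26.93
((510.0923156738281, -415.4247741699219), (49.4, 46.1), 29.9)
```

View pics/rSq.png

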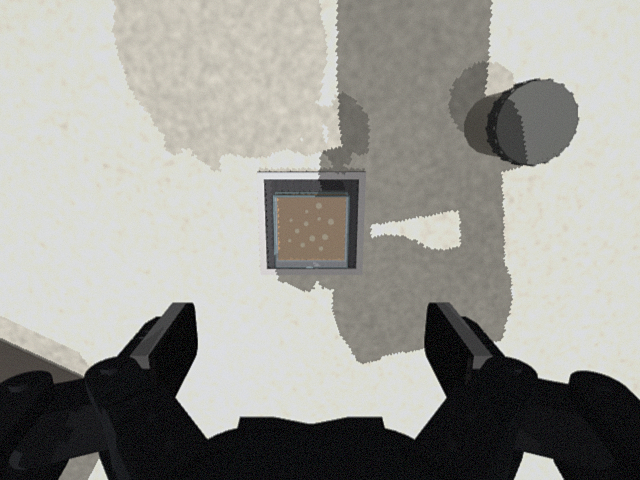

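The square dish is at (311,229), centred and parallel inside its kerb. Next is the small dish.

```bash
python3 - <<'E'
from act import *
v,r=hover("dS",(664,-99),0.0,"hS",150)
c=r[0]
if np.hypot(c[0]-664,c[1]+99)<6:
    pick(c,0.0,5)
    print(env.get_opening())
    lookwrist("gS")
E
```

```text
dS [665.2 -99.9] ((35.1, 33.0), 0) clock 28.56
hit False opening 0.453 tcp [ 665.4 -100.     5.5] F [-0.7 -0.1  4.8]
opening lifted 0.454 clock 31.8
0.4539245732356439
```

View pics/hS.png

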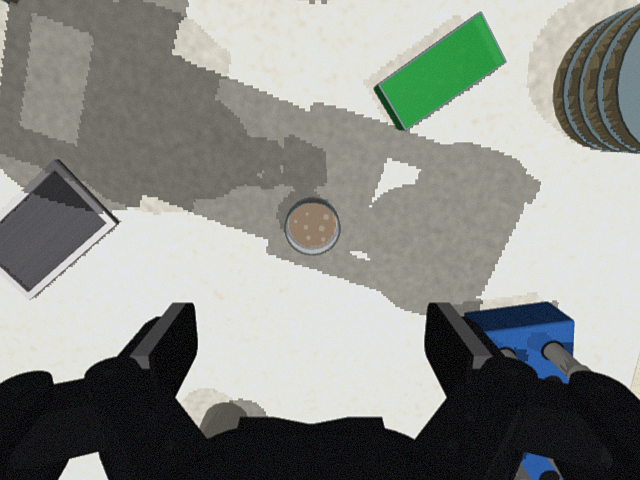

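View pics/gS.png

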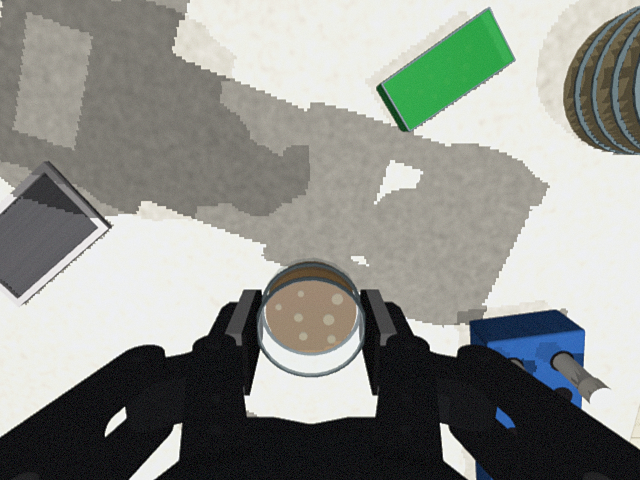

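The small dish is held at (311,315). I'll place it and check.

```bash
python3 - <<'E'
from act import *
place((364,281),0.0,7.2)
v=lookwrist("rS")
ct=seg(v,"dS",(364,281,17));print(describe(v,"dS",ct,17))
E
```

```text
touch True tcp [363.8 280.9   8.4] zg 7.2
clock 37.02
((364.1368103027344, 281.39898681640625), (34.9, 32.5), 0)
```

View pics/rS.png

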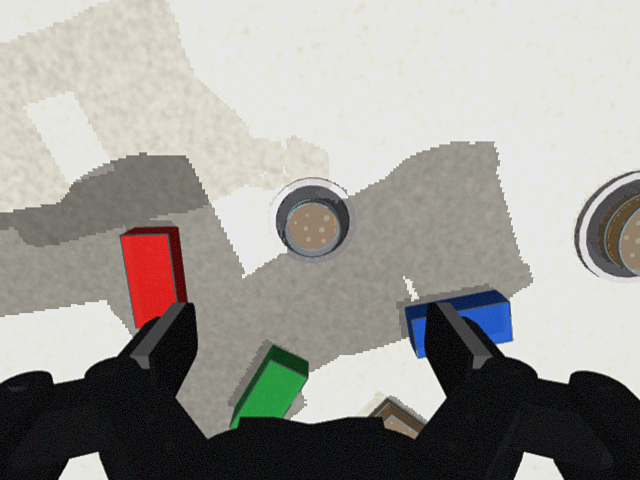

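The small dish stands in its carrier at (313,225). I'll check its margin at the end. The oblong dish is next.

```bash
python3 - <<'E'
from act import *
v,r=hover("dO",(451,85.5),np.deg2rad(51.3),"hO",160)
E
```

```text
dO [448.6  85.4] ((69.1, 31.5), -38.8) clock 38.55
```

View pics/hO.png

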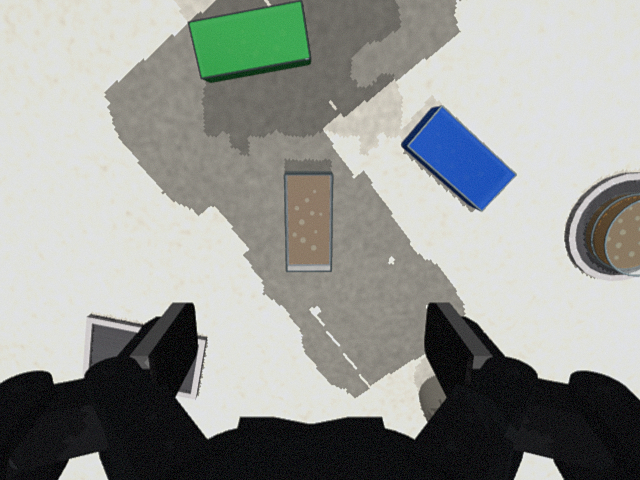

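The clear, amber-filled oblong dish is at (309,221). The blue and green blocks are clearly different. I'll pick it and place it.

```bash
python3 - <<'E'
from act import *
pick((449.2,85.5),np.deg2rad(51.3),5)
if env.get_opening()>0.3:
    place((456,-107.5),np.deg2rad(-51.4),7)
    v=lookwrist("rO")
    ct=seg(v,"dO",(456,-107.5,17));print(describe(v,"dO",ct,17))
E
```

```text
hit False opening 0.411 tcp [449.4  85.5   5.3] F [-0.3  0.2  5.7]
opening lifted 0.415 clock 41.88
touch True tcp [ 455.8 -107.4    8.3] zg 7
clock 46.46
((457.04681396484375, -106.93243408203125), (68.7, 31.7), 38.6)
```

View pics/rO.png

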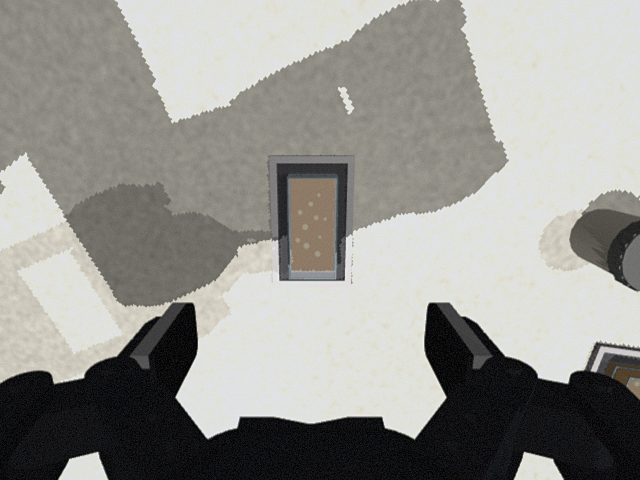

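All four are placed. I'll verify each one with the wrist camera straight above it, plus the two fixed cameras for the pots.

```bash
python3 - <<'E'
from act import *
T=[]
for k,c in [("O",(456,-107.5)),("Sq",(510.5,-416)),("S",(364,281)),("L",(613,276))]:
    env.movep([c[0],c[1]-70,180],down(0.0));env.sleep(.1);v=cam("wrist")
    p=proj(v,(*c,3))[0].astype(int)
    T.append(cv2.resize(v["img"][max(p[1]-80,0):p[1]+80,p[0]-80:p[0]+80],(300,300),interpolation=cv2.INTER_CUBIC))
cv2.imwrite("pics/chk.png",np.vstack([np.hstack(T[:2]),np.hstack(T[2:])])[:,:,::-1])
for n in("scene","side"): cv2.imwrite(f"pics/{n}F.png",cam(n)["img"][:,:,::-1])
print(env.get_clock())
E
```

```text
52.975
```

View pics/chk.png

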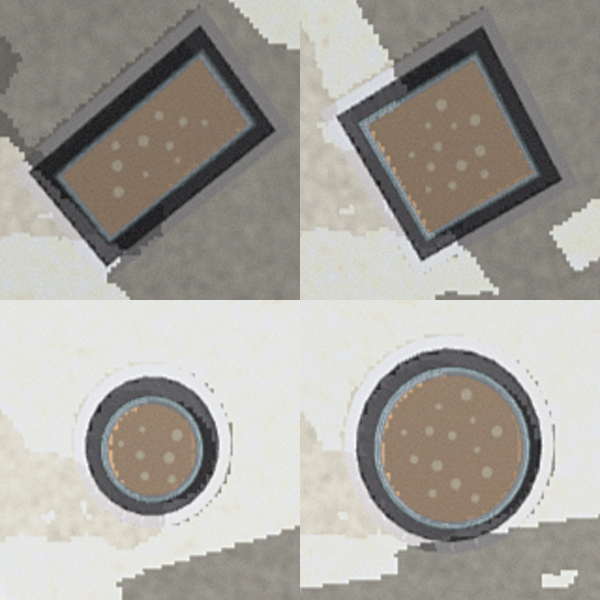

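View pics/sceneF.png

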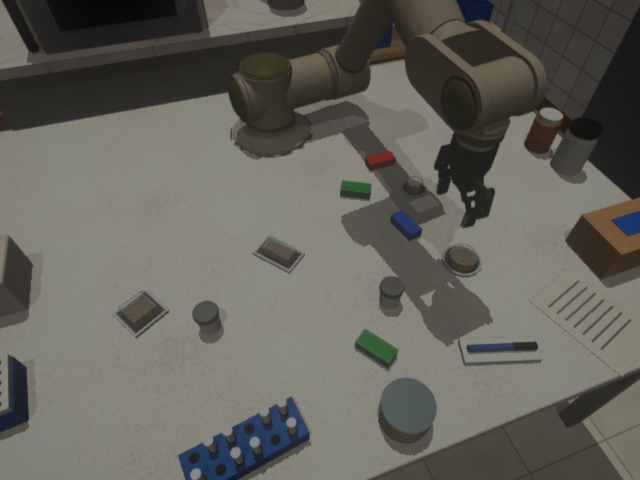

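View pics/sideF.png

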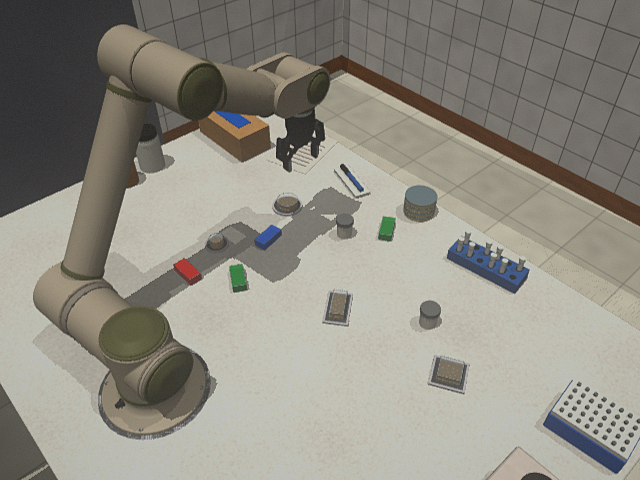

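All four crops show dark floor visible all round the dish, so each one is inside its kerb, flat and parallel. The pots are unmoved at scene (391,290) and (206,315). I'm handing in.

```bash
python3 -c "
from h import *
env.job_done();print(env.get_clock())"
```

```text
the job is handed in; nothing more can be done
the job is handed in; nothing more can be done
```

All four dishes are in the carriers of their own shape and size, each lowered until it touched the carrier floor and then released. I handed the job in at about 53 s, with the gripper open and clear of everything.

- **Set-down:** every dish touched the carrier floor 3 mm above its bench grasp height, which matches the stated floor. No unexpected force showed in the grasps.
- **Position:** the final overhead views show dark floor all round each dish, with the square and oblong parallel to their kerbs. Measured centres were within about 2 mm of the carrier centres.
- **Pots:** both pots and the coloured blocks look unmoved in the scene and side pictures.
- **Disagreements:**
  - The trained networks gave some wrong or missing matches, such as the small dish reported as a carrier. I used hand-picked pixels and colour outlines from the wrist camera instead.
  - Two wrist views of the small carrier differed by about 3 mm, within the 8 mm of play.
  - I measured the square and oblong dishes, and all the carriers except the small one, closely from one wrist view. Their heights came only from the rougher scene and side triangulation, with the touch-down heights as the check on the carrier floors.

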